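# Slide the drill plate under the jig's drag spring

## Robot

A 6-joint arm with a two-finger parallel gripper is mounted at the origin on the work surface. World frame = base frame: x ahead of the robot, y to its left, z up, the work surface at z = 0. Lengths are in m, angles in rad, forces in N, time in s.
With the tool pointing down it reaches from about 0.375 to 0.9 m from the base axis. Payload 3.1 kg.
Tool frame: the origin (TCP) lies between the finger pads; the fingertips stand 19 mm ahead of it and the grasp point (between the pads) is the TCP; z points along the fingers, y is the direction in which the jaws open and shut (so a half turn about z gives the same grasp; the last joint's range is limited). The gripper opens to 87 mm and grips with 3 to 60 N. Pads are 19 mm wide; open, the fingers measure 117 mm over their backs; the gripper's body (75 mm by 190 mm) begins 51 mm behind the grasp point.
Start: joints at [0.936, 0.527, 1.433, -0, 1.181, -0.178], TCP at [0.275, 0.561, 0.242] pointing down, gripper open.
Joint ranges: [-3.08, 3.08], [-0.75, 2.2], [0.22, 2.44], [-1.43, 4.57], [0, 2.65], [-2.85, 2.85]. Speed limits (rad/s): [2.79, 2.79, 3.14, 3.14, 3.14, 3.14].

## Interface

Orientations are given as a unit quaternion [x, y, z, w].
In Python, from rig import robot gives the robot as it stands.
- The arm moves only by the tool apply_moves, never from a script. Its argument "series" is a list of rows, each a list of 7 numbers: the shift along the tool's x, y, z in cm, then the turn, a rotation vector about the tool's x, y, z in degrees, then the opening, from 0 (shut) to 1 (fully open). In form: [[dx, dy, dz, rx, ry, rz, grip], ...]. A call has 1 to 5 rows; each row is the pose to reach, as a shift and turn from the pose commanded when the call began, along the tool's axes at that moment; what a row does not reach only later rows make up. A row lasts 1/12 s, in which the tool goes at most 41.7 mm and 7.16 degrees, less where a joint would pass 70% of its speed; a pose out of reach is approached as far as the arm can. A call with a gripper value outside its range is refused whole. The fingers move at their own pace and stop on an object; "newtons" is the grip in N (left out, the last holds). Time passes only in rows, so rows that repeat a pose let the fingers close. It gives the time, the measured TCP pose, the force and the opening at its end, in the units of the state.
- robot.get_obs(): the state, without advancing time (a new reading comes with each control period).
- robot.camera(name): name is "side" or "top" or "wrist"; returns the picture (420x560x3 uint8, red, green, blue); there is no depth.
- robot.camera_params(name): a dict with "mtx" (3x3 intrinsics, pixels), "D" ([k1, k2, p1, p2, k3] as OpenCV has them; the pictures are not rectified), "origin" and "rotation" of the camera in the world. Camera axes: x right, y down, z forward; pixel columns grow to the right and rows downward; lengths in m; the calibration is good to about 2 mm. A picture is of the moment at which its call begins: read the wrist's pose just before it. camera_params takes no time and is no camera call; for the wrist camera it gives the pose at the moment of the call.
- robot.hand_in(): hands the job in, once; it reports no verdict.
The state is a dict: "time": time; "q": joint angles; "joint_velocities": joint speeds; "joint_torque": joint torques, N m; "position": TCP position; "tool_rot": TCP orientation; "ft_force": force on the tool from outside, world axes, zero at the start; "moment": the same for the moment, N m; "grip_width": finger opening in m.
Only numpy, scipy, OpenCV 4.12 (cv2) and the standard library are available. Lean on these libraries where they do the work, as an engineer would, in place of code of your own. Each camera call takes 0.05 s, during which the arm holds its last target. There are 200 camera calls.

## Task

With the fingertips, press the aluminium drill plate down hard against the jig's sprung green bed and, keeping it pressed, push it along the channel under the yellow bridge and the brass drag spring until it is fully home against the end stop and the bed springs back up behind it. Do not lift or tip the plate; leave the loose parts and tools around it where they are, and finish clear of everything.

Things in the scene. Friction and masses are not known exactly. Their poses are not given: they have to be found in the camera images.
- jig: Loading jig fixed to the bench: grey base 320 x 180 x 10 mm. Origin: centre of its underside, on the bench; +x is the sliding direction, z up. A channel 73 mm wide runs along x between two dark rails (10 mm wide, tops 34 mm above the bench). Channel floor: oiled steel, 20 mm above the bench, from x = -30 mm to the end stop. Rear stop face at x = -127 mm, 28 mm high.
- end_stop (a point): Middle of the end stop's face at floor height (jig x = +118 mm, z = 20 mm); the stop is 40 mm high. With the plate home against it, the plate's origin is at jig x = +47 mm and its rear edge at x = -24 mm, 7 mm clear of the bed.
- bridge (a point): Middle of the underside of the yellow bridge bar that spans the channel: jig x = 40 to 52 mm, underside 34 mm and top 46 mm above the bench. It blocks the raised plate (top at 40 mm) and clears it when the bed is fully down (top at 30.5 mm).
- plate: Drill plate, loose, oiled aluminium, 142 (x) x 70 (y) x 10 mm, about 0.3 kg, with a red cross rib on top. Origin: centre of its underside; +x is its leading end, along the jig's +x. It starts on the raised bed in the channel, underside 30 mm and top 40 mm above the bench, leading edge 7 to 20 mm short of the bridge. Underside 20 mm above the bench when home.
- rib (a point): Middle of the rear face of the plate's red rib, at its foot (plate x = -27 mm, z = 10 mm). The rib is 8 mm thick, 50 mm long across the plate and 16 mm high above the plate's top. Push forward against this face. When home, the rib's front is 12 mm short of the bridge.
- press_spot (a point): Middle of the plate's flat finger area on its top face, 44 mm long, between its rear edge and the rib: 20 mm behind the rib's rear face, 24 mm ahead of the rear edge (plate x = -47 mm, z = 10 mm). Press down here.
- bed (a joint): Sprung green bed, 81 x 71 mm, under the plate's rear part (jig x = -112 to -31 mm); moves straight down only. 0 m = up (top 30 mm above the bench), 0.0095 m = fully down (top 20.5 mm, about level with the floor). Its spring pushes up with 7 N when up and 13 N when down. It springs up by itself once the plate has left it and the fingers are off it.
- leaf (a joint): Brass drag spring: a leaf 40 mm wide, hinged just beyond the bridge (jig x = 54 mm, 38 mm above the bench), slanting down and forward to a rounded tip. 0 rad = at rest; positive lifts the tip. The plate sliding under it wedges it up to about 0.11 rad; it then presses down with about 6 N.
- leaf_tip (a point): Underside of the drag spring's tip, mid-width: at rest jig x = 99 mm, 25 mm above the bench, 5 mm lower than the top of a plate on the floor.
- bushing: Loose steel drill bushing, ring 24 mm across, 18 mm high, standing on the jig's base beside the channel, on its +y side; origin under its centre. Leave alone.
- bolt: Loose dark bolt standing on its head (20 mm across, 30 mm high) on the jig's base on its -y side; origin under its centre. Leave alone.
- oil_can: Yellow bottle with red cap, 60 mm across, 150 mm high; origin under its centre. Leave alone.
- wrench: Steel wrench lying flat on the bench; origin at its middle. Leave alone.
- hammer: Hammer lying on the bench; origin at its middle. Leave alone.
- collar: Steel stepped collar, 44 mm across, 40 mm high; origin under its centre. Leave alone.
- tin: Blue tin, 70 mm across, 90 mm high; origin under its centre. Leave alone.
Not all that is in view belongs to the job. What is meant by the plate is not turquoise, and is the larger of those in its own colour.

How it is judged:
On the way, in this order (a step that is already met when the one before it is completed fails the run):
1. the plate is pressed down by the fingers until the bed is down (value of joint bed above 0.0075 m and contact force between the fingers and plate above 2 N), for 0.1 s.
2. still pressed by the fingers, the plate wedges the drag spring up and passes under it (value of joint leaf above 0.06 rad and x of plate in the frame of jig above 0.015 m and contact force between the fingers and plate above 2 N), for 0.05 s.
At the end, for the whole second after the job is handed in: The plate lies flat on the channel floor (within 2.5 mm in height, 2.3 degrees), home against the end stop (within 3.5 mm), under the lifted drag spring (leaf over 0.07 rad), at rest; the bed is back up behind it (within 1.5 mm of the top) and the robot is clear (x of plate in the frame of jig above 0.0435 m and z of plate in the frame of jig between 0.0175 and 0.0225 m and angle between plate's own z axis and vertical below 0.04 rad and angle between the x axis of plate and the x axis of jig, either way round below 0.06 rad and value of joint bed below 0.0015 m and value of joint leaf above 0.07 rad and linear speed of plate below 0.01 m/s); the robot touches nothing.
It fails at once if the drill plate is lifted or carried (10 mm or more above its loading height) (height (world z) of plate above 0.04 m).
It fails at once if the drill plate is tipped up (more than about 17 degrees) (angle between plate's own z axis and vertical above 0.3 rad).
It fails at once if one of the loose bystanders (bushing, bolt, bottle, wrench, hammer, collar, tin) is moved more than 25 mm (distance of any of bushing, bolt, oil_can, wrench, hammer, collar, tin from where it was at the start of the episode above 0.025 m).
It also fails if it takes over 42 s, if anything falls off the work surface, if the arm or the gripper's body presses on something with over 40 N, if the wrist force passes 120 N, or if a joint passes its speed limit or range.

## Working session

There is one attempt and no reset: what is moved stays moved. The work goes in short steps, Python scripts to look and compute and a tool call to move; the robot and the scene stay as the last step left them, time stands still between calls to the robot, and variables do not carry over. Pictures are saved under pics/ and viewed, about 8 in all and at most 12, crops included, and the job is handed in when it is done.

Besides the shell and the picture viewer there is one more tool, called as name(argument=value, ...), one argument or row to a line, values as JSON. apply_moves: Moves the arm, as the interface text tells. Its arguments: {"type":"object","properties":{"series":{"type":"array"},"newtons":{"type":"number"}},"required":["series"]}

```bash
mkdir -p pics; python3 - <<'E'
from rig import robot
import cv2, numpy as np
o=robot.get_obs(); print(o)
for n in ("top","side"):
    im=robot.camera(n); cv2.imwrite(f"pics/{n}0.png",im[:,:,::-1])
    p=robot.camera_params(n); print(n,p)
E
```

```text
{'time': 0.0, 'q': array([ 9.36541694e-01,  5.28465885e-01,  1.43391991e+00, -2.20991491e-05,
        1.18138302e+00, -1.78525245e-01]), 'joint_velocities': array([ 0.00193182,  0.00010186, -0.00181831,  0.00025889,  0.00025986,
       -0.00122776]), 'joint_torque': array([-1.40699314e-03, -4.40043747e+01, -1.76590794e+01,  6.31611259e-02,
        5.81772847e-02, -1.51045306e-04]), 'position': array([0.27464499, 0.5606432 , 0.24056616]), 'tool_rot': array([ 2.25893698e-01,  9.74151350e-01, -1.00349715e-03, -4.20727149e-04]), 'ft_force': array([-0.42346469, -0.3717779 , -0.02867225]), 'moment': array([ 0.01911449, -0.01454953, -0.04504586]), 'grip_width': 0.08720617838633872}
top {'mtx': array([[447.57466211,   0.        , 280.54911155],
       [  0.        , 447.57466211, 203.70120141],
       [  0.        ,   0.        ,   1.        ]]), 'D': array([-0.05250563,  0.        ,  0.        ,  0.        ,  0.        ]), 'origin': array([0.28898439, 0.04477192, 1.37445961]), 'rotation': array([ 0.71630184, -0.69426677,  0.05352851, -0.0451667 ])}
side {'mtx': array([[436.459669  ,   0.        , 278.14543809],
       [  0.        , 436.459669  , 207.38924337],
       [  0.        ,   0.        ,   1.        ]]), 'D': array([-0.07913896,  0.        ,  0.        ,  0.        ,  0.        ]), 'origin': array([ 0.16012426, -0.59811295,  0.90885542]), 'rotation': array([ 0.91355536, -0.22236832,  0.07952028, -0.33112756])}
```

View pics/top0.png

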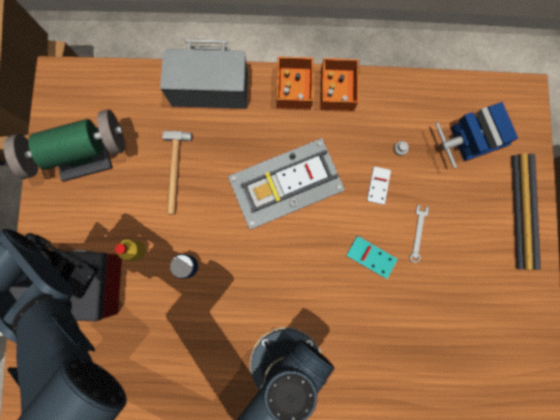

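View pics/side0.png

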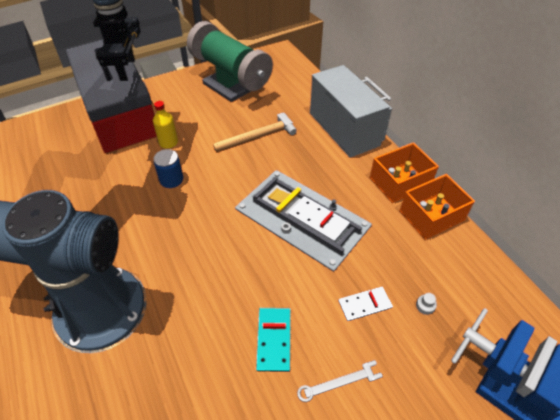

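Candidates for the plate: the white one in the jig at top (302,175), a smaller white one loose at (379,185), and a turquoise one at (372,257). By the description it is the one in the jig. The jig's +x runs to the left and slightly down in the image. I'll check this in a close crop.

```bash
cat > h.py <<'E'
import numpy as np, cv2
from scipy.spatial.transform import Rotation as R
def ray(p,uv):
    n=cv2.undistortPoints(np.array(uv,float).reshape(-1,1,2),p["mtx"],p["D"])[:,0]
    return (R.from_quat(p["rotation"]).apply(np.c_[n,np.ones(len(n))]) if np.ndim(p["rotation"])==1 else np.c_[n,np.ones(len(n))]@np.array(p["rotation"]).T)
def plane(p,uv,z):
    d=ray(p,uv); o=np.array(p["origin"]); return o+d*((np.array(z)-o[2])/d[:,2])[:,None]
def proj(p,X):
    M=R.from_quat(p["rotation"]).as_matrix().T
    return cv2.projectPoints(np.array(X,float).reshape(-1,3),cv2.Rodrigues(M)[0],-M@p["origin"],p["mtx"],p["D"])[0][:,0]
E
python3 - <<'E'
import cv2
a=cv2.imread("pics/top0.png")[132:234,222:352]; cv2.imwrite("pics/topc.png",cv2.resize(a,None,fx=5.5,fy=5.5,interpolation=cv2.INTER_CUBIC))
from rig import robot; from h import *
p=robot.camera_params("top")
print(plane(p,[(231,179),(322,141),(343,187),(252,227)],0.01), plane(p,[(302,175)],.04))
E
```

```text
[[ 0.55342571  0.18741558  0.01      ]
 [ 0.68460619 -0.09294547  0.01      ]
 [ 0.53965737 -0.16070082  0.01      ]
 [ 0.40642726  0.1165154   0.01      ]] [[ 0.56706622 -0.03074192  0.04      ]]
```

View pics/topc.png

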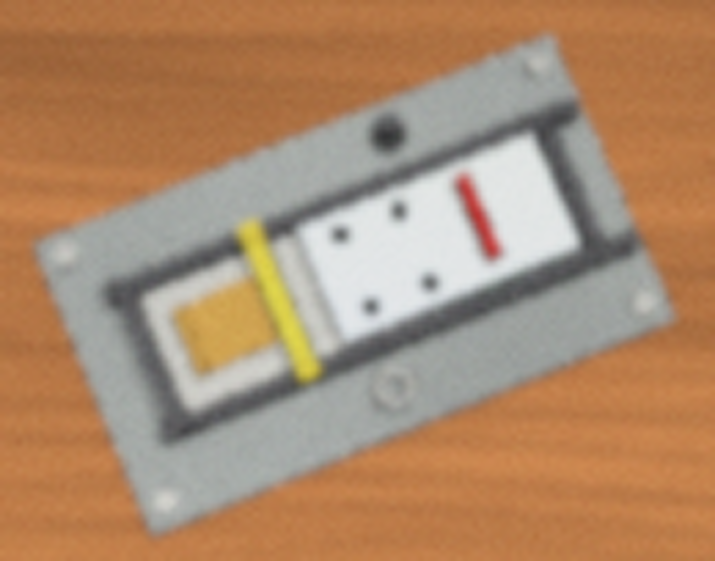

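The crop confirms it: white plate with a red rib at crop (478,217), yellow bridge at (280,300), brass leaf beyond it. The bolt is at (388,133) and the bushing at (393,390). Now the poses.

```bash
cat >> h.py <<'E'
def fit(local,W):  # 2D rigid fit
    l=np.array(local,float);w=np.array(W)[:,:2];lc,wc=l.mean(0),w.mean(0)
    a=l-lc;b=w-wc
    th=np.arctan2((a[:,0]*b[:,1]-a[:,1]*b[:,0]).sum(),(a*b).sum())
    c,s=np.cos(th),np.sin(th);M=np.array([[c,-s],[s,c]]);t=wc-M@lc
    return th,t,w-(l@M.T+t)
E
python3 - <<'E'
from rig import robot; from h import *
p=robot.camera_params("top")
o=lambda L:(np.array(L,float)+.5)/5.5-.5+[222,132]
J=plane(p,o([(35,243),(555,35),(677,318),(153,535)]),.01)
th,t,r=fit([(.16,-.09),(-.16,-.09),(-.16,.09),(.16,.09)],J); print("jig",np.degrees(th),t,"\n",r*1e3)
P=plane(p,o([(300,225),(535,130),(583,243),(343,343)]),.04)
tp,q,r=fit([(.071,-.035),(-.071,-.035),(-.071,.035),(.071,.035)],P); print("plate",np.degrees(tp),q,"\n",r*1e3)
M=np.array([[np.cos(th),-np.sin(th)],[np.sin(th),np.cos(th)]])
print("plate in jig",(q-t)@M)
for n,c,z in (("bridge",(280,300),.046),("rib",(478,217),.056),("bolt",(388,133),.04),("bush",(393,390),.028)):
    w=plane(p,o([c]),z)[0]; print(n,w,(w[:2]-t)@M)
ob=robot.get_obs(); print(R.from_quat(ob["tool_rot"]).as_matrix())
E
```

```text
jig 114.24701881748906 [0.54764975 0.01528731] 
 [[-0.69550525 -0.79929249]
 [-0.84236025 -0.72862838]
 [ 0.94551581  1.54273594]
 [ 0.59234969 -0.01481507]]
plate 114.14602005140524 [ 0.56924025 -0.02980831] 
 [[ 0.06150679 -1.17584193]
 [ 0.34833458 -0.73858842]
 [ 0.94861663  0.15269279]
 [-1.35845801  1.76173756]]
plate in jig [-0.04998404 -0.00116638]
bridge [0.5286551  0.05773003 0.046     ] [ 0.04649913 -0.00011101]
rib [ 0.57652031 -0.04912871  0.056     ] [-0.07058977  0.00013012]
bolt [0.62603418 0.00084477 0.04      ] [-0.04535872 -0.06553849]
bush [ 0.48345228 -0.00617866  0.028     ] [0.00679175 0.06734965]
[[-8.97947550e-01  4.40101106e-01 -1.10153980e-03]
 [ 4.40102385e-01  8.97946220e-01 -1.57357765e-03]
 [ 2.96590234e-04 -1.89778049e-03 -9.99998155e-01]]
```

Fits agree to about 1.5 mm: the jig is at 114.2° and the plate sits at jig x ≈ -0.049. I'll travel above everything with the fingers shut.

apply_moves(
  series=[
    [-3.1,-2.4,0,0,0,0,0],
    [-6.2,-4.8,0,0,0,0,0],
    [-9.3,-7.2,0,0,0,0,0],
    [-12.4,-9.6,0,0,0,0,0],
    [-15.5,-12,0,0,0,0,0],
  ],
  newtons=20,
)

```text
time: 0.52
position: [0.3615, 0.3835, 0.2412]
tool_rot: [0.226, 0.974, -0.0, -0.0]
ft_force: [0.5, 0.3, 0.1]
grip_width: 0.0614
```

apply_moves(
  series=[
    [-3.1,-2.4,0,0,0,0,0],
    [-6.2,-4.8,0,0,0,0,0],
    [-9.3,-7.2,0,0,0,0,0],
    [-12.4,-9.6,0,0,0,0,0],
    [-15.5,-12,0,0,0,0,0],
  ],
)

```text
time: 0.93
position: [0.448, 0.2074, 0.2414]
tool_rot: [0.226, 0.974, -0.0, -0.0]
ft_force: [1.2, 0.3, -0.3]
grip_width: 0.0281
```

apply_moves(
  series=[
    [-3.1,-2.4,0,0,0,0,0],
    [-6.2,-4.8,0,0,0,0,0],
    [-9.3,-7.2,0,0,0,0,0],
    [-12.4,-9.6,0,0,0,0,0],
    [-15.5,-12,0,0,0,0,0],
  ],
)

```text
time: 1.35
position: [0.5344, 0.0314, 0.2413]
tool_rot: [0.226, 0.974, 0.0, -0.0]
ft_force: [1.1, 0.6, 0.5]
grip_width: 0.0015
```

apply_moves(
  series=[
    [-3,-2.2,0,0,0,7,0],
    [-6,-4.5,0,0,0,14,0],
    [-9.1,-6.8,0,0,0,21,0],
    [-9.1,-6.8,0,0,0,28,0],
    [-9.1,-6.8,0,0,0,35,0],
  ],
)

```text
time: 1.77
position: [0.5868, -0.0706, 0.2408]
tool_rot: [0.513, 0.859, -0.0, -0.0]
ft_force: [-0.2, 0.3, -0.2]
grip_width: 0.0001
```

apply_moves(
  series=[
    [0,0,0,0,0,4.7,0],
    [0,0,4,0,0,4.7,0],
    [0,0,8,0,0,4.7,0],
    [0,0,8,0,0,4.7,0],
    [0,0,8,0,0,4.7,0],
  ],
)

```text
time: 2.18
position: [0.5839, -0.0673, 0.1593]
tool_rot: [0.543, 0.84, -0.001, -0.003]
ft_force: [0.3, 0.8, 0.4]
grip_width: 0.0003
```

```bash
cat >> h.py <<'E'
TH,T=np.radians(114.2),np.array([0.5476,0.0153])
def report(robot):
    o=robot.get_obs();c,s=np.cos(TH),np.sin(TH);M=np.array([[c,-s],[s,c]])
    m=R.from_quat(o["tool_rot"]).as_matrix()
    print("t",o["time"],"tcp jig",(o["position"][:2]-T)@M,"z",o["position"][2],"yaw",np.degrees(np.arctan2(m[1,0],m[0,0])),"tilt",m[:2,2],"F jig",o["ft_force"][:2]@M,o["ft_force"][2],"w",o["grip_width"])
E
python3 - <<'E'
from rig import robot; from h import *
report(robot); p=robot.camera_params("wrist"); im=robot.camera("wrist"); cv2.imwrite("pics/w1.png",im[:,:,::-1])
M=np.array([[np.cos(TH),-np.sin(TH)],[np.sin(TH),np.cos(TH)]])
f=lambda x,y,z: np.r_[T+M@[x,y],z]
print(p); print(proj(p,[f(-.0755,0,.056),f(-.12,.035,.04),f(-.12,-.035,.04),f(.04,0,.046),f(-.091,0,.04)]))
E
```

```text
t 2.1833 tcp jig [-0.09021031  0.00071571] z 0.15930718115433923 yaw 114.17862660020535 tilt [-0.0068207   0.00215542] F jig [ 0.61585486 -0.58968503] 0.39404850505458394 w 0.0003247539502195744
{'mtx': array([[307.67650662,   0.        , 278.00687887],
       [  0.        , 307.67650662, 211.17089579],
       [  0.        ,   0.        ,   1.        ]]), 'D': array([-0.02973923,  0.        ,  0.        ,  0.        ,  0.        ]), 'origin': array([0.55507536, 0.00219487, 0.30251053]), 'rotation': array([0.9684022 , 0.20814872, 0.0260005 , 0.13488982])}
[[277.9663056  200.4097465 ]
 [239.81688122 243.43795627]
 [316.35291637 243.62228394]
 [278.07939436  49.66368415]
 [278.06900731 213.07286825]]
```

View pics/w1.png

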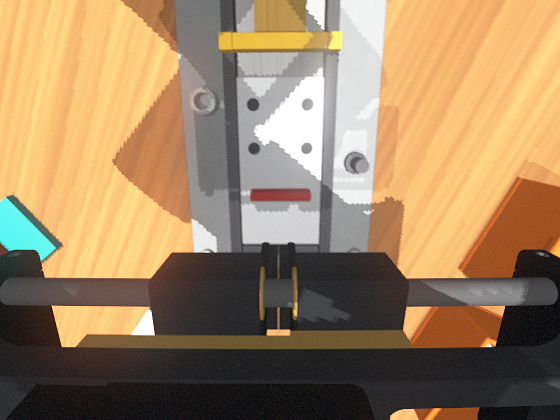

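The wrist view agrees with the jig fix: rib rear edge at row 201 against 200.4 predicted, rear edge at row 243. The jig's centreline is about 2 px (1.5 mm) toward the bolt side (-y). The fingers are over the finger area behind the rib, so I descend to just above it.

apply_moves(
  series=[
    [-0.1,0.2,3,0,0,0,0],
    [-0.1,0.2,6,0,0,0,0],
    [-0.1,0.2,8.5,0,0,0,0],
    [-0.1,0.2,9.2,0,0,0,0],
    [-0.1,0.2,9.2,0,0,0,0],
  ],
)

```text
time: 2.65
position: [0.5885, -0.068, 0.07]
tool_rot: [0.543, 0.84, -0.0, -0.0]
ft_force: [-0.2, -0.0, 0.0]
grip_width: 0.0006
```

```bash
python3 - <<'E'
from rig import robot; from h import *
report(robot)
E
```

```text
t 2.65 tcp jig [-0.09271979 -0.00315704] z 0.0699889412441835 yaw 114.19219614321935 tilt [-5.73982897e-05  3.48330726e-05] F jig [0.04005756 0.20233388] 0.014349747949448766 w 0.000579395374705295
```

apply_moves(
  series=[
    [0,-0.15,0.5,0,0,0,0],
    [0,-0.15,1.0,0,0,0,0],
    [0,-0.15,1.3,0,0,0,0],
    [0,-0.15,1.5,0,0,0,0],
    [0,-0.15,1.5,0,0,0,0],
  ],
)

```text
time: 3.07
position: [0.5882, -0.069, 0.0557]
tool_rot: [0.543, 0.84, 0.0, 0.002]
ft_force: [0.0, -0.3, 3.9]
grip_width: 0.0006
```

apply_moves(
  series=[
    [0,0,0.2,0,0,0,0],
    [0,0,0.4,0,0,0,0],
    [0,0,0.5,0,0,0,0],
    [0,0,0.5,0,0,0,0],
  ],
)

```text
time: 3.4
position: [0.5882, -0.069, 0.051]
tool_rot: [0.543, 0.84, 0.0, 0.002]
ft_force: [0.4, -1.2, 7.9]
grip_width: 0.001
```

apply_moves(
  series=[
    [0,0,0.1,0,0,0,0],
    [0,0,0.2,0,0,0,0],
    [0,0,0.3,0,0,0,0],
    [0,0,0.3,0,0,0,0],
  ],
)

```text
time: 3.73
position: [0.5882, -0.069, 0.0498]
tool_rot: [0.543, 0.84, 0.0, 0.002]
ft_force: [-1.6, 0.1, 17.5]
grip_width: 0.0005
```

```bash
python3 - <<'E'
from rig import robot; from h import *
report(robot)
E
```

```text
t 3.7333 tcp jig [-0.09357413 -0.00244746] z 0.049756863447832485 yaw 114.19935082203766 tilt [ 0.0035693 -0.0013342] F jig [0.72940293 1.47180381] 17.494862752137426 w 0.0005264917518150784
```

The bed has bottomed (tip at 0.0308 m, as it must be, force risen to 17 N). I'll press a bit harder and slide forward.

apply_moves(
  series=[
    [0,0,0.2,0,0,0,0],
    [0.2,0,0.25,0,0,0,0],
    [0.5,0,0.25,0,0,0,0],
    [0.9,0,0.25,0,0,0,0],
    [1.3,0,0.25,0,0,0,0],
  ],
)

```text
time: 4.15
position: [0.5869, -0.0617, 0.0498]
tool_rot: [0.542, 0.84, -0.0, 0.008]
ft_force: [-2.1, -12.1, 26.4]
grip_width: 0.0007
```

```bash
python3 - <<'E'
from rig import robot; from h import *
report(robot)
E
```

```text
t 4.15 tcp jig [-0.08634959 -0.00424095] z 0.04975574059411357 yaw 114.33810919287774 tilt [ 0.01323782 -0.00940958] F jig [-10.20798995   6.87849512] 26.436022531302203 w 0.0006586029877128201
```

apply_moves(
  series=[
    [0.3,-0.1,0,0,0,0,0],
    [0.6,-0.1,0,0,0,0,0],
    [0.9,-0.1,0,0,0,0,0],
    [1.2,-0.1,0,0,0,0,0],
    [1.5,-0.1,0,0,0,0,0],
  ],
)

```text
time: 4.57
position: [0.5807, -0.0483, 0.0498]
tool_rot: [0.542, 0.84, 0.0, 0.009]
ft_force: [-0.7, -10.8, 25.5]
grip_width: 0.0004
```

```bash
python3 - <<'E'
from rig import robot; from h import *
report(robot)
im=robot.camera("top")[132:234,222:352]; cv2.imwrite("pics/t2.png",cv2.resize(im[:,:,::-1],None,fx=5.5,fy=5.5,interpolation=cv2.INTER_CUBIC))
im=robot.camera("side")[160:280,220:380]; cv2.imwrite("pics/s2.png",cv2.resize(im[:,:,::-1],None,fx=4.5,fy=4.5,interpolation=cv2.INTER_CUBIC))
E
```

```text
t 4.5667 tcp jig [-0.07160048 -0.00410448] z 0.04975301359756589 yaw 114.3030899157844 tilt [ 0.01506828 -0.00888054] F jig [-9.58527433  5.02971756] 25.522685445486328 w 0.00036358101888089845
```

View pics/s2.png

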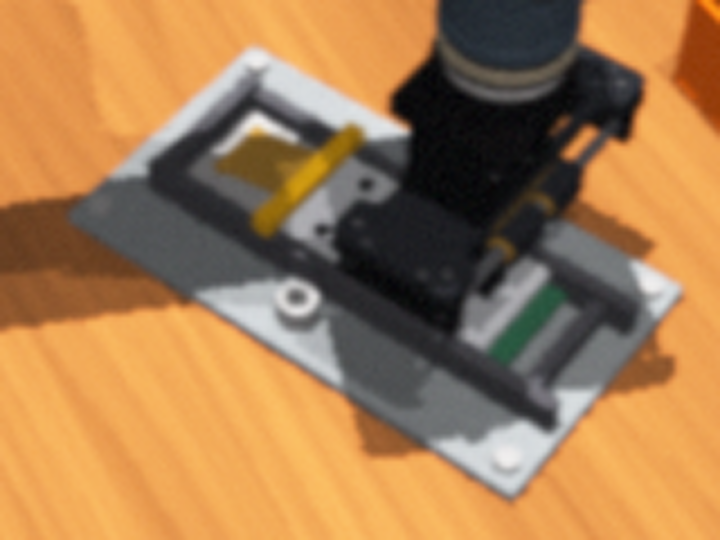

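The side view shows the plate moving with the fingers, its leading end at the bridge (crop 310,180), and the green bed still down behind it (530,325). I'll carry on in small rows, watching the force.

apply_moves(
  series=[
    [0.4,0,0,0,0,0,0],
    [0.8,0,0,0,0,0,0],
    [1.2,0,0,0,0,0,0],
    [1.6,0,0,0,0,0,0],
    [2.0,0,0,0,0,0,0],
  ],
)

```text
time: 5.08
position: [0.5724, -0.0299, 0.0497]
tool_rot: [0.542, 0.84, 0.0, 0.009]
ft_force: [-1.4, -11.7, 26.4]
grip_width: 0.0004
```

apply_moves(
  series=[
    [0.4,0,0,0,0,0,0],
    [0.8,0,0,0,0,0,0],
    [1.2,0,0,0,0,0,0],
    [1.6,0,0,0,0,0,0],
    [2.0,0,0,0,0,0,0],
  ],
)

```text
time: 5.5
position: [0.564, -0.0114, 0.0496]
tool_rot: [0.542, 0.84, 0.001, 0.008]
ft_force: [-2.0, -11.7, 27.8]
grip_width: 0.0006
```

```bash
python3 - <<'E'
from rig import robot; from h import *
report(robot)
E
```

```text
t 5.5 tcp jig [-0.03110518 -0.00404975] z 0.049608702309078066 yaw 114.32209404086431 tilt [ 0.01445932 -0.00792387] F jig [-9.83741751  6.6208754 ] 27.760934378807143 w 0.0006028262299817921
```

apply_moves(
  series=[
    [0.3,0,0,0,0,0,0],
    [0.6,0,0,0,0,0,0],
    [0.9,0,0,0,0,0,0],
    [1.2,0,0,0,0,0,0],
    [1.5,0,0,0,0,0,0],
  ],
)

```text
time: 5.92
position: [0.5603, 0.0021, 0.0496]
tool_rot: [0.542, 0.84, 0.002, 0.01]
ft_force: [1.5, -12.7, 23.5]
grip_width: 0.0002
```

apply_moves(
  series=[
    [0.3,0,0,0,0,0,0],
    [0.6,0,0,0,0,0,0],
    [0.9,0,0,0,0,0,0],
    [1.2,0,0,0,0,0,0],
    [1.2,0,0,0,0,0,0],
  ],
)

```text
time: 6.33
position: [0.5579, 0.0077, 0.0497]
tool_rot: [0.54, 0.841, -0.0, 0.015]
ft_force: [2.9, -34.0, 20.2]
grip_width: -0.0
```

```bash
python3 - <<'E'
from rig import robot; from h import *
report(robot)
im=robot.camera("wrist"); cv2.imwrite("pics/w3.png",im[:,:,::-1])
E
```

```text
t 6.3333 tcp jig [-0.01121054 -0.00628604] z 0.04969536901542668 yaw 114.59034620355415 tilt [ 0.02432421 -0.01627728] F jig [-32.20457089  11.26434246] 20.19673943028166 w -3.7317819253602656e-05
```

View pics/w3.png

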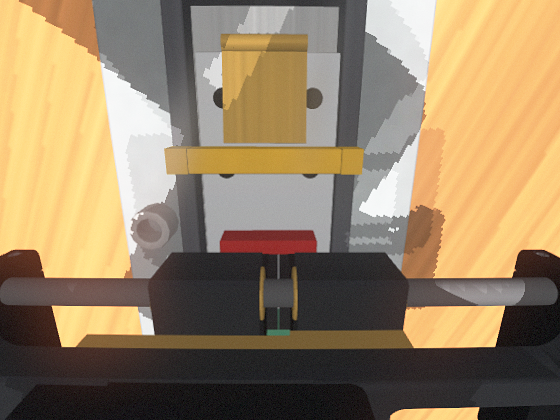

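```bash
python3 - <<'E'
from rig import robot; from h import *
report(robot); p=robot.camera_params("wrist")
M=np.array([[np.cos(TH),-np.sin(TH)],[np.sin(TH),np.cos(TH)]])
for n,uv,z in (("lead L",(198,52),.0305),("lead R",(338,52),.0305),("rib front L top",(221,231),.0465),("rib fr R",(316,231),.0465),("rear rib top L",(221,240),.0465),("bridge L fr",(166,148),.046),("bridge R fr",(362,148),.046),("stop floor",(264,6),.02),("leaf tip",(264,36),.026),("hole L",(219,98),.0305),("hole R",(315,98),.0305),("floor L",(191,30),.02),("floor R",(338,30),.02)):
    w=plane(p,[uv],z)[0]; print(n,(w[:2]-T)@M)
im=cv2.imread("pics/w3.png")[0:270,150:380]; cv2.imwrite("pics/w3c.png",cv2.resize(im,None,fx=2.2*1,fy=2.2,interpolation=cv2.INTER_CUBIC))
E
```

```text
t 6.3833 tcp jig [-0.01123538 -0.00628689] z 0.049698025504824696 yaw 114.54642754741629 tilt [ 0.02416322 -0.01580352] F jig [-31.09899473   9.8867058 ] 20.7194802789903 w -3.138616358126328e-05
lead L [0.09636492 0.03056652]
lead R [ 0.09693898 -0.03562611]
rib front L top [0.01231702 0.02100178]
rib fr R [ 0.01237895 -0.0266135 ]
rear rib top L [0.00745143 0.02124191]
bridge L fr [0.05314166 0.04458083]
bridge R fr [ 0.05358506 -0.04640798]
stop floor [ 0.11890185 -0.00037165]
leaf tip [ 0.10435514 -0.00047147]
hole L [0.07580547 0.02159396]
hole R [ 0.0761322  -0.02551185]
floor L [0.10818258 0.03574275]
floor R [ 0.10884133 -0.03704744]
```

View pics/w3c.png

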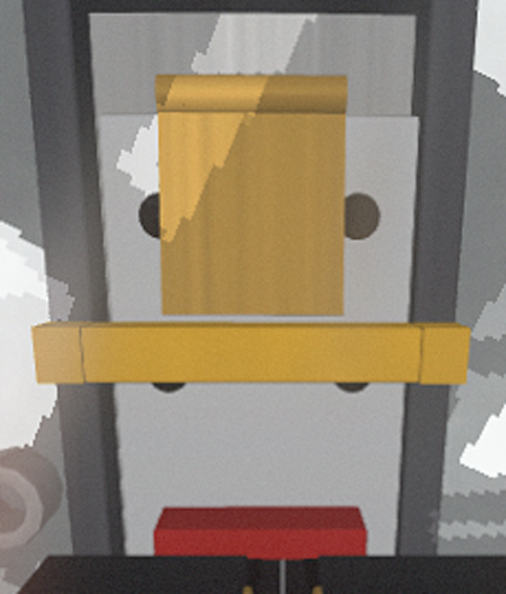

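The plate (x ≈ 0.026) is under the leaf, with the leaf visibly riding on it. The finger is now against the rib. The drag has risen to 31 N and there is a sideways load pushing the plate onto the -y rail (plate centre about 2 mm off). I'll relieve the side load, then push on.

apply_moves(
  series=[
    [0,-0.3,0,0,0,0,0],
    [0,-0.6,0,0,0,0,0],
    [0.1,-0.6,0,0,0,0,0],
    [0.2,-0.6,0,0,0,0,0],
  ],
)

```text
time: 6.72
position: [0.557, 0.0081, 0.0502]
tool_rot: [0.542, 0.84, 0.004, 0.019]
ft_force: [9.7, -16.4, 15.7]
grip_width: 0.0004
```

```bash
python3 - <<'E'
from rig import robot; from h import *
report(robot)
E
```

```text
t 6.7167 tcp jig [-0.01041117 -0.00559427] z 0.05015471891419769 yaw 114.31493203950355 tilt [ 0.03598643 -0.0139304 ] F jig [-18.91788424  -2.12239174] 15.721454708928105 w 0.00039918833679227774
```

apply_moves(
  series=[
    [0.1,0,0.1,0,0,0,0],
    [0.3,0,0.2,0,0,0,0],
    [0.5,0,0.2,0,0,0,0],
    [0.7,0,0.2,0,0,0,0],
    [0.9,0,0.2,0,0,0,0],
  ],
)

```text
time: 7.13
position: [0.5499, 0.0203, 0.0493]
tool_rot: [0.543, 0.84, 0.005, 0.015]
ft_force: [5.6, -12.9, 32.3]
grip_width: 0.0005
```

```bash
python3 - <<'E'
from rig import robot; from h import *
report(robot)
E
```

```text
t 7.1333 tcp jig [ 0.00364088 -0.00414447] z 0.04930245240665822 yaw 114.2439398606088 tilt [ 0.02957261 -0.008322  ] F jig [-14.10311285   0.17631089] 32.330136756271685 w 0.00047050552205048435
```

It's free and moving again (14 N drag). About 7 mm to go.

apply_moves(
  series=[
    [0.2,0,0,0,0,0,0],
    [0.4,0,0,0,0,0,0],
    [0.6,0,0,0,0,0,0],
    [0.8,0,0,0,0,0,0],
    [1.0,0,0,0,0,0,0],
  ],
)

```text
time: 7.55
position: [0.547, 0.0269, 0.0493]
tool_rot: [0.541, 0.841, 0.003, 0.017]
ft_force: [6.0, -29.7, 28.7]
grip_width: 0.0003
```

```bash
python3 - <<'E'
from rig import robot; from h import *
report(robot)
E
```

```text
t 7.55 tcp jig [ 0.01086326 -0.00420351] z 0.04934535130299352 yaw 114.4837468860769 tilt [ 0.03193785 -0.01279889] F jig [-29.54572706   6.7515437 ] 28.680356393307875 w 0.0002972145875583366
```

apply_moves(
  series=[
    [0.2,-0.2,0,0,0,0,0],
    [0.4,-0.2,0,0,0,0,0],
    [0.4,-0.2,0,0,0,0,0],
  ],
)

```text
time: 7.8
position: [0.5469, 0.027, 0.0494]
tool_rot: [0.541, 0.841, 0.004, 0.021]
ft_force: [9.2, -33.3, 25.7]
grip_width: 0.0003
```

```bash
python3 - <<'E'
from rig import robot; from h import *
report(robot)
p=robot.camera_params("wrist"); im=robot.camera("wrist"); cv2.imwrite("pics/w4.png",im[:,:,::-1])
M=np.array([[np.cos(TH),-np.sin(TH)],[np.sin(TH),np.cos(TH)]])
f=lambda x,y,z: np.r_[T+M@[x,y],z]
print(proj(p,[f(.118,0,.0305),f(.118,0,.02),f(.118,0,.04),f(.028,0,.0305),f(.028,0,.0465)]))
E
```

```text
t 7.8 tcp jig [ 0.01098814 -0.0041391 ] z 0.04942946134660485 yaw 114.48481241702873 tilt [ 0.03852885 -0.01590704] F jig [-34.10215015   5.24899766] 25.710119109978216 w 0.000257472762925931
[[266.68474802  53.13890834]
 [266.83404968  56.98877956]
 [266.53077071  49.16704109]
 [267.39225716 231.79520814]
 [267.23973541 243.47168781]]
```

View pics/w4.png

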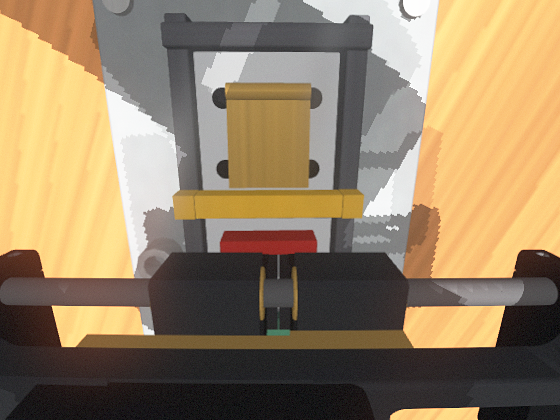

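The plate's leading edge meets the end stop, with no floor gap at row ~52 where the stop face is predicted. The leaf lies on the plate. Force builds with no further motion, so it is home. I'll unload push and press together, then lift off.

apply_moves(
  series=[
    [-0.3,0,-0.25,0,0,0,0],
    [-0.6,0.1,-0.5,0,0,0,0],
    [-0.8,0.2,-0.7,0,0,0,0],
    [-1.0,0.2,-0.8,0,0,0,0],
    [-1.0,0.2,-0.8,0,0,0,0],
  ],
)

```text
time: 8.27
position: [0.5438, 0.0251, 0.052]
tool_rot: [0.543, 0.84, 0.003, 0.009]
ft_force: [8.5, -10.3, -3.1]
grip_width: 0.0007
```

```bash
python3 - <<'E'
from rig import robot; from h import *
report(robot)
E
```

```text
t 8.2667 tcp jig [ 0.01046229 -0.00050789] z 0.05202113411129818 yaw 114.18908298738997 tilt [ 0.01811694 -0.00550962] F jig [-12.88590077  -3.55332489] -3.148227511879983 w 0.0006788623588220486
```

apply_moves(
  series=[
    [-0.4,0,0,0,0,0,0],
    [-0.8,0.1,0,0,0,0,0],
    [-1.2,0.1,-0.2,0,0,0,0],
    [-1.2,0.1,-0.6,0,0,0,0],
    [-1.2,0.1,-0.6,0,0,0,0],
  ],
)

```text
time: 8.68
position: [0.5408, 0.0185, 0.0565]
tool_rot: [0.543, 0.84, -0.0, -0.0]
ft_force: [0.8, -0.2, -0.1]
grip_width: 0.0005
```

```bash
python3 - <<'E'
from rig import robot; from h import *
report(robot)
E
```

```text
t 8.6833 tcp jig [0.00571484 0.00486013] z 0.05645560775048844 yaw 114.17587587585112 tilt [-0.00045014  0.0002197 ] F jig [-0.50063774 -0.66083161] -0.12644913724748752 w 0.00048006294263089696
```

Free of contact. Going up and back for a look.

apply_moves(
  series=[
    [-0.2,0,-3,0,0,0,0],
    [-0.2,0,-6.5,0,0,0,0],
    [-3,0,-10,0,0,0,0],
    [-7,0,-11,0,0,0,0],
    [-11,0,-11,0,0,0,0],
  ],
)

```text
time: 9.1
position: [0.5877, -0.0813, 0.1702]
tool_rot: [0.542, 0.841, 0.001, 0.003]
ft_force: [1.3, -0.3, -0.1]
grip_width: 0.0006
```

apply_moves(
  series=[
    [-2,0,0,0,0,0,0],
    [-2,0,0,0,0,0,0],
    [-2,0,0,0,0,0,0],
  ],
)

```text
time: 9.35
position: [0.5937, -0.1002, 0.1657]
tool_rot: [0.544, 0.839, 0.0, -0.001]
ft_force: [0.2, 0.2, -1.1]
grip_width: 0.0004
```

```bash
python3 - <<'E'
from rig import robot; from h import *
report(robot)
p=robot.camera_params("wrist"); im=robot.camera("wrist"); cv2.imwrite("pics/w5.png",im[:,:,::-1])
M=np.array([[np.cos(TH),-np.sin(TH)],[np.sin(TH),np.cos(TH)]])
f=lambda x,y,z: np.r_[T+M@[x,y],z]
print(proj(p,[f(.118,0,.03),f(-.024,0,.03),f(-.031,0,.03),f(-.031,0,.0205),f(-.112,0,.03),f(-.112,0,.0205)]))
im=robot.camera("side")[160:280,220:380]; cv2.imwrite("pics/s5.png",cv2.resize(im[:,:,::-1],None,fx=4.5,fy=4.5,interpolation=cv2.INTER_CUBIC))
E
```

```text
t 9.35 tcp jig [-0.12428775  0.00531343] z 0.16574111438599054 yaw 114.07924054912897 tilt [-0.00127745  0.00097497] F jig [ 0.05670706 -0.25991438] -1.130558758137727 w 0.0003822251216285547
[[ 283.02069945 -106.00282857]
 [ 282.65650835   93.39974471]
 [ 282.63790052  102.03051464]
 [ 282.49579311  102.74187684]
 [ 282.42619488  194.14238955]
 [ 282.30114522  191.93862281]]
```

View pics/w5.png

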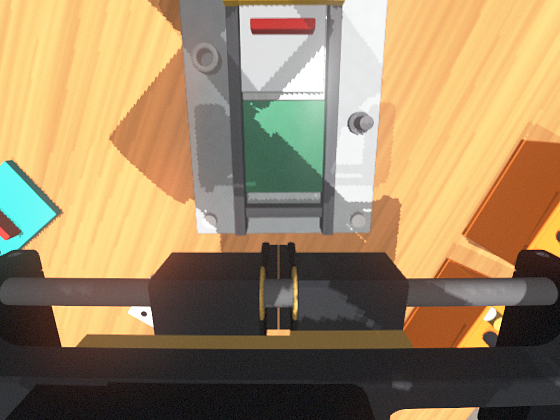

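View pics/s5.png

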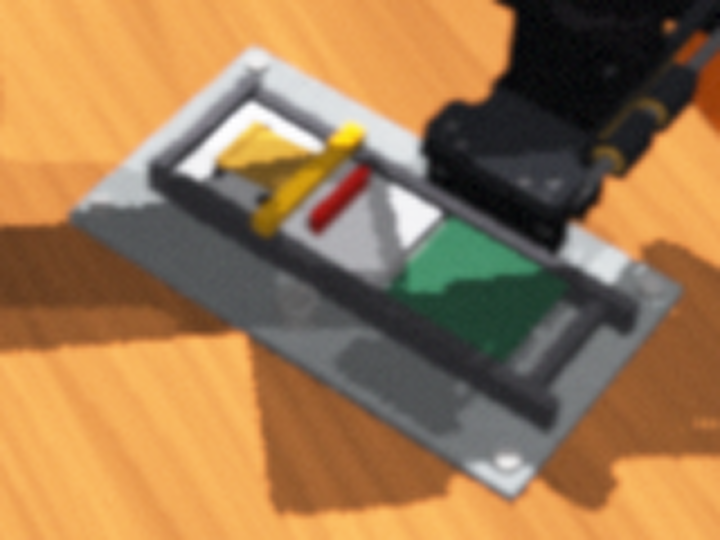

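The plate is flat and past the bridge, with the rear gap to the bed visible at rows 94–100. The leaf lies on the plate. I'll check the gap and the bed width (height cue) in pixels.

```bash
python3 - <<'E'
from rig import robot; from h import *
im=cv2.imread("pics/w5.png").astype(int)
for c in (260,312): print(c,[(r,*im[r,c]) for r in list(range(88,106))])
print("back",[(r,*im[r,300]) for r in range(186,198)])
for r in (120,175): print(r,"L",[tuple(im[r,c]) for c in range(238,250)],"R",[tuple(im[r,c]) for c in range(318,332)])
p=robot.camera_params("wrist")
M=np.array([[np.cos(TH),-np.sin(TH)],[np.sin(TH),np.cos(TH)]])
f=lambda x,y,z: np.r_[T+M@[x,y],z]
print(proj(p,[f(-.024,0,.03),f(-.031,0,.03),f(-.112,0,.03),f(-.112,0,.0205),f(.02,0,.046),f(-.112,.0355,.03),f(-.112,-.0355,.03),f(-.112,.0355,.0205),f(-.112,-.0355,.0205)]))
E
```

```text
260 [(88, np.int64(221), np.int64(218), np.int64(218)), (89, np.int64(213), np.int64(210), np.int64(210)), (90, np.int64(187), np.int64(186), np.int64(185)), (91, np.int64(150), np.int64(150), np.int64(146)), (92, np.int64(133), np.int64(134), np.int64(132)), (93, np.int64(144), np.int64(145), np.int64(142)), (94, np.int64(152), np.int64(153), np.int64(153)), (95, np.int64(150), np.int64(152), np.int64(152)), (96, np.int64(154), np.int64(155), np.int64(155)), (97, np.int64(151), np.int64(153), np.int64(152)), (98, np.int64(159), np.int64(157), np.int64(157)), (99, np.int64(135), np.int64(133), np.int64(135)), (100, np.int64(100), np.int64(109), np.int64(96)), (101, np.int64(91), np.int64(108), np.int64(75)), (102, np.int64(90), np.int64(110), np.int64(75)), (103, np.int64(92), np.int64(111), np.int64(76)), (104, np.int64(90), np.int64(110), np.int64(75)), (105, np.int64(93), np.int64(111), np.int64(75))]
312 [(88, np.int64(255), np.int64(255), np.int64(255)), (89, np.int64(255), np.int64(255), np.int64(255)), (90, np.int64(255), np.int64(255), np.int64(255)), (91, np.int64(242), np.i
[... 3314 characters left out ...]
3), np.int64(92)), (np.int64(73), np.int64(73), np.int64(72)), (np.int64(107), np.int64(104), np.int64(104)), (np.int64(141), np.int64(139), np.int64(138)), (np.int64(149), np.int64(147), np.int64(146)), (np.int64(145), np.int64(143), np.int64(140)), (np.int64(146), np.int64(141), np.int64(142)), (np.int64(150), np.int64(144), np.int64(143)), (np.int64(146), np.int64(141), np.int64(141)), (np.int64(142), np.int64(137), np.int64(139))]
[[283.34725785  96.28129418]
 [283.3042336  104.88316437]
 [282.8308429  196.70789993]
 [282.70683014 194.43975271]
 [283.93633794  34.20446074]
 [244.61252426 196.65656965]
 [321.0571337  196.77254083]
 [245.67298588 194.39119843]
 [319.74848732 194.50276293]]
```

```bash
python3 - <<'E'
from rig import robot
print(robot.hand_in())
E
```

```text
the job is handed in; nothing more can be done
None
```

I pressed the plate down until the bed bottomed, pushed it by its rib under the bridge and drag spring to the end stop, then released and backed clear. I handed the job in at about 9.4 s; it reports no verdict.

**Last checks**
- **Plate home:** the rear gap to the bed measures about 6.7 mm, against 7 mm when home. During the push, the force rose to 34 N with no further motion.
- **Bed back up:** it appears 92.0 px long in the wrist image, against 91.8 px expected when up and 89.2 px when down.
- **Drag spring:** the leaf lies on top of the plate in the pictures. I never measured its angle directly.
- **Robot and loose parts:** the tool force is near zero, with the gripper clear of the jig and about 166 mm above the bench. The bushing and bolt look unmoved. I did not re-check the other parts, but the arm went nowhere near them.

**What disagreed on the way**
- **Jam under the drag spring:** the plate stuck at about x = 26 mm, with 31 N forward and about 10 N of side load towards one rail. It freed once I moved the tool sideways and pressed harder. The press force had dropped to 16 N at its lowest, but contact was never lost.
- **Jig fix:** the wrist camera put the jig's centreline 1–2 mm to the bolt side of my top-camera measurement, which did not matter here.

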